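# Lock the sample safe: close its lid, hold the spring catch down and slide the bolt home

### The job

Lock the sample safe on the bench: push its sliding lid fully shut, then hold the spring catch bar down with one fingertip while the other fingertip pushes the bolt all the way home into the slot of the lid, and let the catch spring back up so that the bolt is locked. Only push and press with the fingers: grip and lift nothing, and leave the glassware and other small things on and around the safe where they are.

Things in the scene. Friction and masses are not known exactly. Their poses are not given: they have to be found in the camera images.
- sample_safe: The fixed grey box, 235 mm (x) by 290 mm (y), its deck 66 mm above the bench. Origin on the bench below, near the middle of its deck (the box spans x -110 to +125 mm, y -145 to +145 mm). Its x axis points away from the robot side, its y axis to the left, z up; all directions below are in this frame. The left half carries the white sliding lid, the right half the steel bolt and, nearer the robot, the dark catch bar. It is bolted to the bench; nothing of it comes off.
- lid (a joint): How far the lid is open, m: 0 fully shut against its stop, grows to 0.055 as it slides toward -x; starts 0.025 to 0.050. It stays where it is left; about 2 N push it.
- lid_front (a point): Middle of the upright front edge (facing -x, with a black rubber strip 80 mm long) of the white lid. The lid is 125 mm wide (y), 135 mm long (x) and 19 mm thick, its underside 67 mm and its top 86 mm above the bench, the point 76.5 mm. Pushing this edge toward +x shuts the lid. The left runner stands 5 mm above the lid's top.
- bolt (a joint): Bolt travel, m: 0 drawn back, grows as the bolt slides toward +y, 0.033 fully home at its end stop. About 1.2 N slide it when it is free. Its comb is locked by the catch at 0, about 0.016 and about 0.032 (play 2.5 mm either way), so it slides only while the catch is held down; home and locked it cannot fall back below 0.029. Its pin (10 mm thick) meets the 16 mm slot in the right edge of the lid only if the lid is shut within about 3 mm.
- bolt_fin (a point): Middle of the rear (-y) upright face of the black fin that stands on the steel bolt: fin 30 mm wide (x), 8 mm thick (y), its top 124 mm above the bench, the point 106 mm; a low step 5 mm long at its foot reaches up to 87 mm. Push this face toward +y. Behind the fin the bolt's steel top is only 83 mm above the bench (a guide lip beside it 85.5 mm), so a fingertip at 88 mm or more passes over it.
- catch (a joint): How far the spring catch is pressed down, m: 0 up (locking), 0.009 fully down. It lets the bolt go when pressed more than 0.005. Spring force about 3 N at the start and 7 N fully down; springs back by itself when let go.
- catch_top (a point): Centre of the top of the dark catch bar, a flat press bar 30 mm wide (x), 92 mm long (y, along the bolt's travel), its top 100 mm above the bench when up. It moves straight down wherever along it it is pressed, so a fingertip may slide along it while pressing. Its centre line lies 60 mm from that of the fin in x (nearer the robot), and it spans 46 mm either way of this point in y.
- vial: Bystander, loose: small glass vial with a white cap, 27 mm across, 55 mm high, on the deck of the safe behind the lid. Origin under its base.
- bottle: Bystander, loose: reagent bottle with a blue cap, 56 mm across, 106 mm high, beside the safe, to its left or right. Origin under its base.
- small_beaker: Bystander, loose: glass beaker, 56 mm across, 70 mm high, on the other side of the safe. Origin under its base.
- dish: Bystander, loose: flat glass dish, 60 mm across, 15 mm high, in front of the safe on the right. Origin under its base.
- cassette: Bystander, loose: black pump cassette, 24 x 70 x 26 mm, on the bench left of the safe. Origin under its base.

How it is judged:
On the way, in this order (a step that is already met when the one before it is completed fails the run):
1. the lid is pushed fully shut while the bolt is still drawn back (value of joint lid below 0.003 m and value of joint bolt below 0.006 m), for 0.2 s.
2. a finger holds the catch down while the bolt is on its way (value of joint catch above 0.004 m and contact force between the fingers and catch above 0.5 N and value of joint bolt between 0.007 and 0.027 m), for 0.05 s.
At the end, for the whole second after the job is handed in: The lid is shut (within 4 mm), the bolt is home in its last notch (travel over 29 mm), the catch is back up (within 1.5 mm), and no bystander stands more than 15 mm from where it stood (value of joint lid below 0.004 m and value of joint bolt above 0.029 m and value of joint catch below 0.0015 m and distance of each of vial, bottle, small_beaker, dish, cassette from where it was at the start of the episode below 0.015 m); the robot touches nothing.
It fails at once if a bystander (vial, bottle, beaker, dish, cassette) is pushed away, lifted or knocked over (distance of any of vial, bottle, small_beaker, dish, cassette from where it was at the start of the episode above 0.02 m or angle between any of vial, bottle, small_beaker, dish, cassette's own z axis and vertical above 0.5 rad).
It also fails if it takes over 45 s, if anything falls off the work surface, if the arm or the gripper's body presses on something with over 40 N, if the wrist force passes 120 N, or if a joint passes its speed limit or range.

### The arm

A 6-joint arm with a two-finger parallel gripper is mounted at the origin on a cart in front of the work surface, level with it; the furniture and walls round the work are solid. World frame = base frame: x ahead of the robot, y to its left, z up, the work surface at z = 0. Lengths are in m, angles in rad, forces in N, time in s.
With the tool pointing down it reaches from about 0.35 to 1 m from the base axis. Payload 7.1 kg.
Tool frame: the origin (TCP) lies on the centre line of the jaws, within the pads' length; the fingertips stand tips_ahead ahead of it and the grasp point (between the pads) is the TCP (tips_ahead is the distance from the TCP to the fingertips, in m); x points along the fingers, z is the direction in which the jaws open and shut, and the axes are right-handed (so a half turn about x gives the same grasp; the last joint's range is limited). The gripper opens to 85 mm and grips with 20 to 120 N. Pads are 22 mm wide; open, the fingers measure 114 mm over their backs; the gripper's body (76 mm by 85 mm) begins 54 mm behind the grasp point. The pads swing forward as they close: fully open they stand 13 mm farther back than shut.
Start: joints at [-1.258, 0.423, 1.63, -0, 1.089, -0.019], TCP at [0.204, -0.591, 0.25] pointing down, gripper open.
Joint ranges: [-3, 3], [-0.9, 2.11], [0.09, 2.58], [-1.31, 4.45], [0.11, 2.69], [-2.54, 2.54]. Speed limits (rad/s): [2.39, 2.39, 3.01, 3.14, 3.14, 3.14].

### API

Orientations are given as a rotation vector (axis times angle).
In Python, from station import reach, move_linear, goto_joints, grip, sleep, solve_ik, get_obs, capture, IKError, job_done, tips_ahead gives the robot as it stands. Calls block until the motion is done:
- reach(position, orientation): joint-space move of the TCP to a pose.
- move_linear(position, ori=None, max_speed=0.15, guard=None): straight line of the TCP; ori=None keeps the orientation; max_speed is the mean speed in m/s. With guard (N) it stops when the force on the tool has changed by that much, and returns True; else False.
- goto_joints(angles): joint-space move.
- grip(opening, f_grip=None): opening from 0.0 (shut) to 1.0 (fully open); f_grip is the grip in N (None keeps the last); returns when the fingers have stopped.
- sleep(seconds).
- solve_ik(position, orientation): joint angles nearest the present ones, or None.
- get_obs(): the state.
- capture(name): name is "side" or "top"; returns a dict with "image" (420x560x3 uint8, red, green, blue), "vfov" (degrees; the focal length in pixels is half the picture's height over the tangent of half this angle, whatever the lens; pixels are square), "cx", "cy" (the principal point, pixels), "pose" (4x4, takes a point from camera to world coordinates). Camera axes: x right, y down, z forward; pixel columns grow to the right and rows downward; lengths in m; the calibration is good to about 2 mm. A picture is of the moment at which its call begins. There is no depth.
A pose or a line that the arm cannot do raises IKError and nothing moves.
- job_done(): hands the job in, once; it reports no verdict.
The state is a dict: "clock": time; "joints": joint angles; "qd": joint speeds; "tau": joint torques, N m; "tcp_pos": TCP position; "eef_rot": TCP orientation; "wrist_force": force on the tool from outside, world axes, zero at the start; "wrist_torque": the same for the moment, N m; "gripper_width": opening from 0.0 (shut) to 1.0 (fully open).
Only numpy, scipy, OpenCV 4.12 (cv2) and the standard library are available. Lean on these libraries where they do the work, as an engineer would, in place of code of your own. Each camera call takes 0.05 s, during which the arm holds its last target. There are 200 camera calls.

## Working session

There is one attempt and no reset: what is moved stays moved. The work goes in short steps, each a Python script; the robot and the scene stay as the last script left them, time stands still between calls to the robot, and variables do not carry over. Pictures are saved under pics/ and viewed, about 8 in all and at most 12, crops included, and the job is handed in when it is done.

```bash
mkdir -p pics; ls
python3 - <<'E'
from station import *
import cv2,numpy as np
print(tips_ahead); o=get_obs(); print(o)
for n in("top","side"):
    c=capture(n); cv2.imwrite(f"pics/{n}0.png",c["image"][:,:,::-1]); print(n,c["vfov"],c["cx"],c["cy"],c["pose"].round(4).tolist())
    np.savez(f"{n}0.npz",**c)
E
```

```text
pics
0.019
{'clock': 0.0, 'joints': array([-1.25801731e+00,  4.23868664e-01,  1.63073220e+00,  5.13051895e-06,
        1.08858004e+00, -1.90099873e-02]), 'qd': array([-4.47973476e-04,  9.64719425e-04, -8.77564552e-05, -9.71352623e-04,
        7.38177391e-04, -1.64602811e-04]), 'tau': array([ 3.04390123e-03, -5.57377088e+01, -2.81739217e+01,  1.85438175e-04,
        7.39840470e-03,  1.94541616e-05]), 'tcp_pos': array([ 0.20343857, -0.59039493,  0.24951171]), 'eef_rot': array([ 0.9623729 ,  1.34939592, -0.96079919]), 'wrist_force': array([ 0.32377412,  0.4687179 , -0.13390517]), 'wrist_torque': array([-0.0107385 ,  0.01153254, -0.03248014]), 'gripper_width': 1.0033874920665495}
top 50.126930842231 275.29012248404706 211.68196651963763 [[0.0137, -0.9986, 0.0513, 0.5214], [-0.9998, -0.013, 0.0141, -0.0015], [-0.0134, -0.0515, -0.9986, 1.0208], [0.0, 0.0, 0.0, 1.0]]
side 48.577913473867596 281.09363109647603 220.44065485518476 [[0.9748, -0.0981, 0.2002, 0.3646], [-0.223, -0.4104, 0.8842, -0.8692], [-0.0046, -0.9066, -0.422, 0.4799], [0.0, 0.0, 0.0, 1.0]]
```

View pics/top0.png

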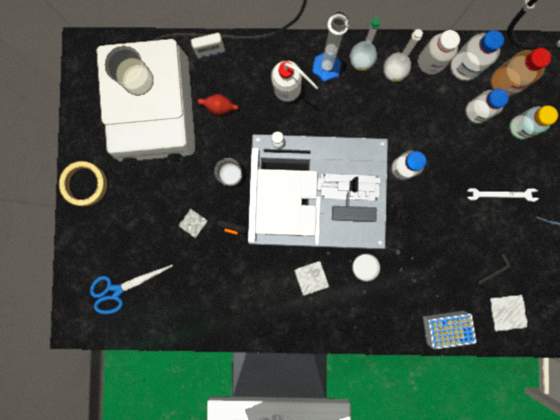

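View pics/side0.png

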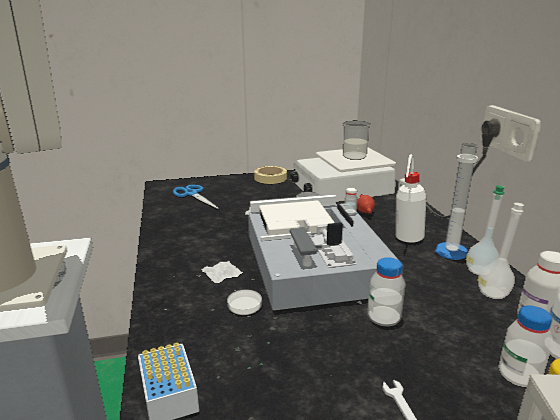

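The top view shows the safe spanning about px (249–387, 136–246). The lid is at (257–316, 170–236), the catch bar at about (354,214), the fin at about (355,184), the bottle on the right at (410,165) and the dish at (366,267). Next I'll measure these on enlarged crops.

```bash
cat > h.py <<'E'
import numpy as np
def ray(c,u,v,z):
    P=c["pose"]; f=210/np.tan(np.radians(float(c["vfov"]))/2)
    d=P[:3,:3]@np.array([(u-c["cx"])/f,(v-c["cy"])/f,1]); o=P[:3,3]
    return o+d*(z-o[2])/d[2]
def proj(c,p):
    P=c["pose"]; f=210/np.tan(np.radians(float(c["vfov"]))/2)
    q=P[:3,:3].T@(np.asarray(p)-P[:3,3]); return f*q[0]/q[2]+c["cx"],f*q[1]/q[2]+c["cy"]
E
python3 - <<'E'
import cv2,numpy as np
from h import *
a=cv2.imread("pics/top0.png")[125:265,240:400]; b=cv2.imread("pics/side0.png")[180:320,235:395]
cv2.imwrite("pics/tc.png",cv2.resize(a,None,fx=5,fy=4.2857*5/4.2857*0.857,interpolation=cv2.INTER_CUBIC) if 0 else cv2.resize(a,(680,595),interpolation=cv2.INTER_CUBIC))
cv2.imwrite("pics/sc.png",cv2.resize(b,(680,595),interpolation=cv2.INTER_CUBIC))
c=np.load("top0.npz")
im=cv2.imread("pics/top0.png"); g=cv2.cvtColor(im,cv2.COLOR_BGR2GRAY).astype(int)
# safe outline: gray>90 component
m=(g>75).astype(np.uint8); n,l,s,ce=cv2.connectedComponentsWithStats(m); k=l[235,340]; print("safe",s[k])
cn=max(cv2.findContours((l==k).astype(np.uint8),0,1)[0],key=cv2.contourArea); r=cv2.minAreaRect(cn); print(r)
for p in cv2.boxPoints(r): print(p,ray(c,*p,.066).round(4))
# catch: dark inside safe
sub=np.zeros_like(m); sub[200:228,325:384]=(g[200:228,325:384]<85)
n,l,s,ce=cv2.connectedComponentsWithStats(sub)
k=1+np.argmax(s[1:,4]); r=cv2.minAreaRect(cv2.findContours((l==k).astype(np.uint8),0,1)[0][0]);print("catch",s[k],r,ray(c,*r[0],.1).round(4))
for p in cv2.boxPoints(r): print(p,ray(c,*p,.1).round(4))
print(g[174:196,344:366])
E
```

```text
safe [  247   131   141   118 14582]
((317.9232482910156, 189.36085510253906), (138.25408935546875, 113.81568908691406), 2.0825653076171875)
[246.77383 243.71906] [0.5015 0.0716 0.066 ]
[250.90988 129.97855] [0.7457 0.0668 0.066 ]
[389.07266 135.00266] [ 0.738  -0.2294  0.066 ]
[384.9366  248.74316] [ 0.495  -0.2208  0.066 ]Traceback (most recent call last):
  File "<stdin>", line 15, in <module>
    return _wrapfunc(a, 'argmax', axis=axis, out=out, **kwds)
    return bound(*args, **kwds)
ValueError: attempt to get argmax of an empty sequence
```

View pics/tc.png

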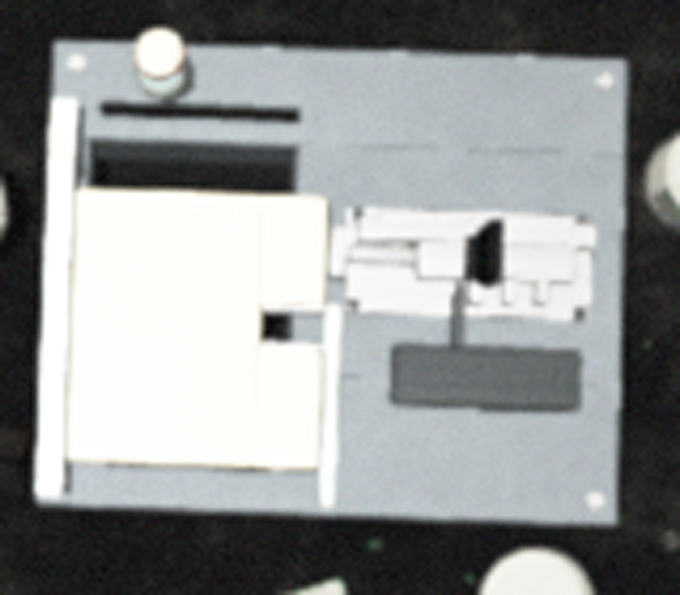

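View pics/sc.png

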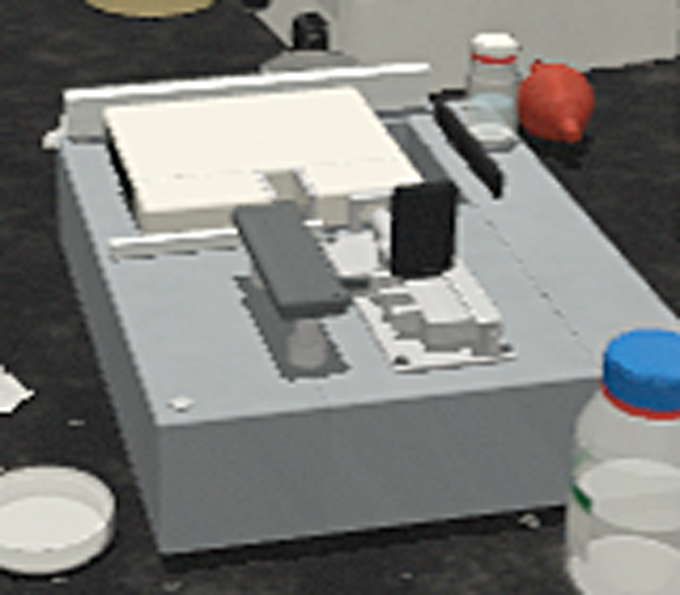

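The crop scale is 4.25. The catch top corners are at crop (391,344), (581,348), (579,410) and (389,404). The fin's right (-y) edge is at about crop x=500, y 220–283, and the lid front edge runs (67,461)–(320,469). I'll refine these to sub-pixel and fit the frame.

Run:
```python
import cv2,numpy as np
from scipy.spatial.transform import Rotation
from h import *
c=np.load("top0.npz"); s=np.load("side0.npz")
g=cv2.cvtColor(cv2.imread("pics/top0.png"),cv2.COLOR_BGR2GRAY)
gs=cv2.cvtColor(cv2.imread("pics/side0.png"),cv2.COLOR_BGR2GRAY)
def sub(g,pts,w=3): return cv2.cornerSubPix(g,np.float32(pts).reshape(-1,1,2),(w,w),(-1,-1),(3,50,.01)).reshape(-1,2)
cr=lambda L:[(240+(x+.5)/4.25-.5,125+(y+.5)/4.25-.5) for x,y in L]
cs=lambda L:[(235+(x+.5)/4.25-.5,180+(y+.5)/4.25-.5) for x,y in L]
def show(n,L,z,g=g,c=c,f=cr):
    p0=f(L);p=sub(g,p0); 
    W=np.array([ray(c,*q,z) for q in p]); W0=np.array([ray(c,*q,z) for q in p0])
    print(n,"\n",np.c_[W0[:,:2],W[:,:2]].round(4)); return W,W0
D,D0=show("deck TL TR BR BL",[(53,42),(628,60),(615,523),(33,503)],.066)
M=np.array([(125,145),(125,-145),(-110,-145),(-110,145)])/1e3
for X in(D,D0):
    A,mm=X[:,:2].mean(0),M.mean(0); H=(M-mm).T@(X[:,:2]-A); t=np.arctan2(H[0,1]-H[1,0],H[0,0]+H[1,1])
    R=np.array([[np.cos(t),-np.sin(t)],[np.sin(t),np.cos(t)]]); o=A-R@mm
    print("yaw",t,"origin",o,"res mm",((M@R.T+o-X[:,:2])*1e3).round(1).tolist())
C,C0=show("catch",[(391,344),(581,348),(579,410),(389,404)],.1); print(C.mean(0),C0.mean(0))
show("catch side: farL, farR, nearR, nearL",[(236,208),(299,204),(351,298),(280,305)],.1,gs,s,cs)
show("lidfront top",[(67,461),(320,469)],.086)
show("lidback top",[(76,188),(327,197)],.086)
show("fin top right edge",[(500,220),(498,283)],.124)
show("fin top side TL TR",[(394,187),(457,181)],.124,gs,s,cs)
show("fin bottom? side",[(392,272),(452,272)],.083,gs,s,cs)
```

```text
deck TL TR BR BL 
 [[ 0.7359  0.0641  0.7364  0.0637]
 [ 0.7299 -0.2258  0.7302 -0.2243]
 [ 0.4973 -0.2195  0.4968 -0.2201]
 [ 0.5032  0.0703  0.5047  0.0691]]
yaw -0.022861425618689302 origin [ 0.60954755 -0.0777324 ] res mm [[1.4, 0.7], [1.0, -1.3], [-0.6, -0.0], [-1.8, 0.6]]
yaw -0.02302616171154024 origin [ 0.6090475  -0.07755252] res mm [[1.4, 0.4], [0.8, 0.4], [-1.5, -0.4], [-0.7, -0.4]]
catch 
 [[ 0.5828 -0.1039  0.5824 -0.104 ]
 [ 0.582  -0.1953  0.5808 -0.1949]
 [ 0.5521 -0.1944  0.5519 -0.1942]
 [ 0.5538 -0.1031  0.5545 -0.1028]]
[ 0.56737737 -0.1489585   0.1       ] [ 0.56766723 -0.14920692  0.1       ]
catch side: farL, farR, nearR, nearL 
 [[ 0.5533 -0.1121  0.5553 -0.1082]
 [ 0.5812 -0.1147  0.5812 -0.1147]
 [ 0.5783 -0.2028  0.5783 -0.2028]
 [ 0.5491 -0.2018  0.5479 -0.1992]]
lidfront top 
 [[ 0.5243  0.0525  0.5259  0.0541]
 [ 0.5221 -0.0713  0.5201 -0.0745]]
lidback top 
 [[ 0.6588  0.0502  0.6601  0.0506]
 [ 0.6558 -0.0735  0.6546 -0.0732]]
fin top right edge 
 [[ 0.6404 -0.1521  0.6413 -0.1524]
 [ 0.6106 -0.1513  0.6107 -0.1525]]
fin top side TL TR 
 [[ 0.6107 -0.1558  0.6121 -0.1547]
 [ 0.6384 -0.1563  0.6378 -0.1582]]
fin bottom? side 
 [[ 0.6117 -0.1547  0.6119 -0.1652]
 [ 0.6368 -0.1606  0.6375 -0.157 ]]
```

Measured results:

| Item | Value |
|---|---|
| Safe yaw | -0.023 rad |
| Deck size check | within 1.5 mm |
| Catch top centre | (0.567, -0.150), 92 x 30 mm as specified |
| Fin centre x | 0.6255 |
| Fin rear face y | about -0.153 |
| Fin to catch in x | 59 mm (60 given) |
| Lid front | x about 0.523, y about -0.010 |

First the lid: fingers shut, with a guarded touch on the deck to get the tip height.

```bash
cat >> h.py <<'E'
from station import *
from scipy.spatial.transform import Rotation
T=-0.023
ex=np.array([np.cos(T),np.sin(T),0]); ey=np.array([-np.sin(T),np.cos(T),0])
def ori(sg):
    x=np.array([0,0,-1.]); z=sg*ex; return Rotation.from_matrix(np.c_[x,np.cross(z,x),z]).as_rotvec()
def st(m=""):
    o=get_obs(); print(m,round(o["clock"],2),"tcp",o["tcp_pos"].round(4),"F",o["wrist_force"].round(1),"w",round(o["gripper_width"],3))
E
python3 - <<'E'
from h import *
P=np.array([.523,-.010,0])-.026*ex
q0=get_obs()["joints"]
S=[(np.abs(q-q0).max(),s,q) for s in(1,-1) if (q:=solve_ik(P+[0,0,.2],ori(s))) is not None]
for a in S: print(a)
s=min(S,key=lambda a:a[0])[1]; print("sign",s)
grip(0.0); st("shut")
reach(P+[0,0,.2],ori(s)); st("above")
move_linear(P+[0,0,.125],max_speed=.15); st()
print(move_linear(P+[0,0,.075],max_speed=.03,guard=4)); st("deck?")
E
```

```text
(np.float64(1.2151683779410525), 1, array([-4.28564279e-02,  3.07986130e-01,  1.94843301e+00, -4.44089210e-16,
        8.85173518e-01, -1.98564279e-02]))
sign 1
shut 0.87 tcp [ 0.2036 -0.5909  0.2503] F [-0.7  0.3  0.8] w 0.003
above 3.19 tcp [ 0.4972 -0.0101  0.2001] F [0.3 0.2 0.4] w -0.001
 3.84 tcp [ 0.4974 -0.0097  0.1253] F [-0.1 -0.6 -0.1] w -0.001
True
deck? 5.06 tcp [ 0.497  -0.0094  0.085 ] F [-1.5  0.   8.4] w -0.001
```

Contact came at TCP z=0.085, so the tips are 19 mm ahead, which matches the deck height. Next I'll raise 8 mm and push the lid shut.

Run:
```python
from h import *
import cv2
p=get_obs()["tcp_pos"]; p=np.array([p[0],p[1],.093])
move_linear(p,max_speed=.05); st("raised")
r=move_linear(p+.085*ex,max_speed=.05,guard=12); st(f"pushed {r}")
c=get_obs()["tcp_pos"]
move_linear(c-.012*ex,max_speed=.08); st("back")
b=get_obs()["tcp_pos"]; move_linear(b-.03*ex+[0,0,.12],max_speed=.2); st()
reach(np.array([.47,-.17,.21]),ori(1)); grip(.52); st("away")
for n in("top",):
    c=capture(n); np.savez("top1.npz",**c); cv2.imwrite("pics/top1.png",cv2.resize(c["image"][110:265,235:415,::-1],(680,586),interpolation=cv2.INTER_CUBIC))
```

```text
raised 5.38 tcp [ 0.4973 -0.0094  0.0933] F [ 0.4  0.3 -0.1] w -0.002
pushed True 6.42 tcp [ 0.5463 -0.0105  0.0923] F [-4.   0.7  4.9] w -0.001
back 6.71 tcp [ 0.5345 -0.0102  0.0924] F [0.2 0.4 0.3] w -0.001
 7.47 tcp [ 0.5044 -0.0095  0.2118] F [-0.4 -1.2 -0.2] w 0.002
away 8.67 tcp [ 0.4702 -0.1696  0.2101] F [-0.6 -0.1 -0. ] w 0.522
```

View pics/top1.png

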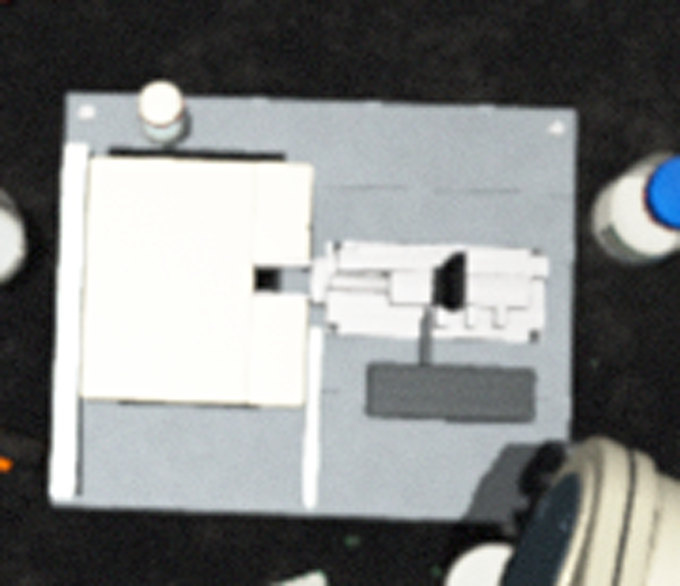

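The lid now covers its opening and sits against the black stop. Its slot centre (crop row ~279) lines up with the pin (~277). Next I'll straddle: the near finger goes over the catch and the far finger behind the fin.

Run:
```python
from h import *
import cv2
P=np.array([.5965,-.173,0])
reach(P+[0,0,.2],ori(1))
move_linear(P+[0,0,.135],max_speed=.1); st("near")
r=move_linear(P+[0,0,.100],max_speed=.02,guard=2.5); st(f"touch {r}")
c=capture("side"); cv2.imwrite("pics/side1.png",cv2.resize(c["image"][120:320,230:430,::-1],(600,600),interpolation=cv2.INTER_CUBIC))
```

```text
near 10.09 tcp [ 0.5968 -0.1731  0.1354] F [ 0.8 -0.5  0.3] w 0.517
touch True 11.11 tcp [ 0.5964 -0.173   0.1152] F [-0.2  0.3  4.1] w 0.52
```

View pics/side1.png

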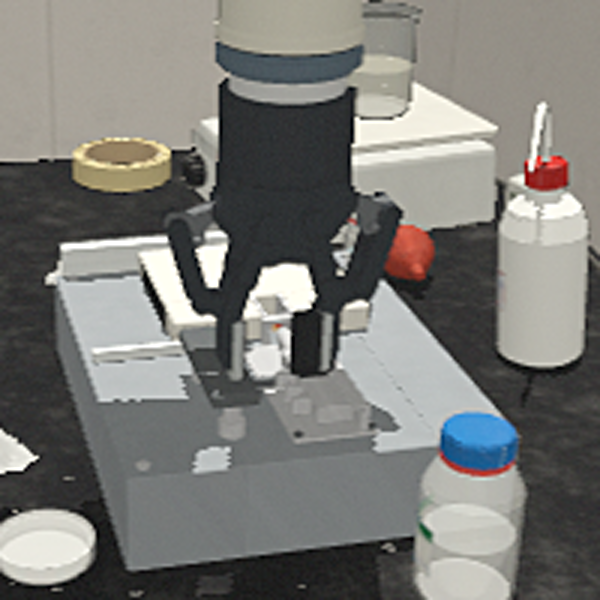

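The near finger (crop ~(235,370)) stands on the dark bar, and the far finger (crop ~(320,370)) is behind the fin. Contact came at TCP z 0.1152. I'll press 7 mm, push toward +y until the stop, then back off and lift.

Run:
```python
from h import *
import cv2
p=get_obs()["tcp_pos"]; p=np.array([.5965,-.173,.1082])
move_linear(p,max_speed=.03); st("pressed")
r=move_linear(p+.030*ey,max_speed=.05,guard=14); st(f"push1 {r}")
r=move_linear(p+.052*ey,max_speed=.03,guard=12); st(f"push2 {r}")
sleep(.1); st("hold")
```

```text
pressed 11.54 tcp [ 0.5965 -0.1731  0.1085] F [-1.2 -0.   6.7] w 0.521
push1 False 12.29 tcp [ 0.5979 -0.1437  0.1089] F [ 0.1 -3.   6.5] w 0.515
push2 True 12.81 tcp [ 0.5982 -0.1316  0.1091] F [-0.2 -4.3  4.7] w 0.522
hold 12.91 tcp [ 0.5982 -0.1316  0.109 ] F [-0.9 -4.3  3.9] w 0.522
```

It stopped at y=-0.1316, against a predicted home of -0.131. Lifting straight up and checking.

Run:
```python
from h import *
import cv2
p=get_obs()["tcp_pos"]
move_linear(p+[0,0,.03],max_speed=.06); st("up")
move_linear(p+[0,0,.11],max_speed=.2)
reach(np.array([.42,-.25,.25]),ori(1)); st("away")
t=capture("top"); s=capture("side")
np.savez("top2.npz",**t); np.savez("side2.npz",**s)
f=lambda a:cv2.resize(a[:,:,::-1],(400,400),interpolation=cv2.INTER_CUBIC)
cv2.imwrite("pics/fin.png",np.hstack([f(t["image"][120:260,250:390]),f(s["image"][180:320,235:375])]))
```

```text
up 13.56 tcp [ 0.5982 -0.1311  0.1392] F [ 0.7 -0.5 -0.1] w 0.524
away 14.97 tcp [ 0.4207 -0.2499  0.2496] F [ 0.1  0.7 -0.2] w 0.518
```

View pics/fin.png

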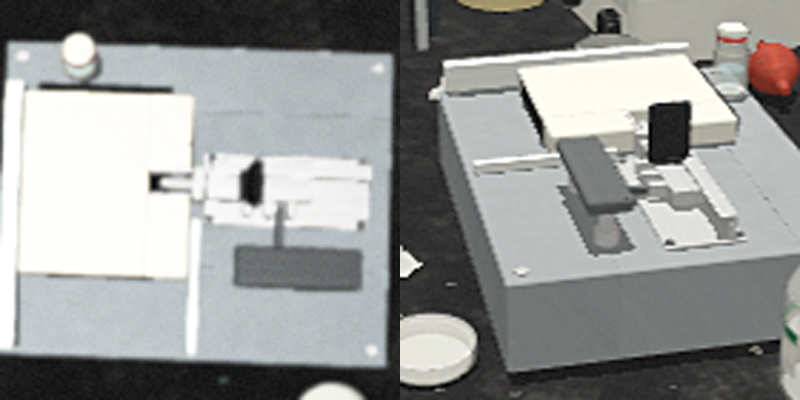

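The pin is in the slot and the catch looks up. I'll measure fin travel, catch height and image changes numerically by comparing before and after.

Run:
```python
import cv2,numpy as np
from h import ray
a,b=np.load("top0.npz"),np.load("top2.npz"); sa,sb=np.load("side0.npz"),np.load("side2.npz")
G=lambda c:cv2.cvtColor(c["image"],cv2.COLOR_RGB2GRAY).astype(np.float32)
def edge(g,rows,u0,u1):  # dark->light 50% crossing along row
    r=g[rows,u0:u1].mean(0); h=(r.min()+r.max())/2; k=int(np.argmin(r)); 
    while r[k]<h:k+=1
    return u0+k-1+(h-r[k-1])/(r[k]-r[k-1])
ya=edge(G(a),slice(181,189),346,364); yb=edge(G(b),slice(181,189),330,348)
A,B=ray(a,ya,185,.124),ray(b,yb,185,.124); print("fin top",ya,yb,A,B,"travel mm",(B-A)[1]*1e3)
# side fin shift, catch shift: template match via phase/ncc subpixel
def shift(g0,g1,x,y,w,h,m):
    R=cv2.matchTemplate(cv2.resize(g1[y-m:y+h+m,x-m:x+w+m],None,fx=8,fy=8,interpolation=cv2.INTER_CUBIC),cv2.resize(g0[y:y+h,x:x+w],None,fx=8,fy=8,interpolation=cv2.INTER_CUBIC),5)
    _,v,_,l=cv2.minMaxLoc(R); return l[0]/8-m,l[1]/8-m,round(v,3)
g0,g1=G(sa),G(sb)
print("catch side",shift(g0,g1,288,240,34,18,6)); print("deck corner side",shift(g0,g1,265,268,20,18,6))
t0,t1=G(a),G(b)
for n,r in dict(vial=(268,128,20,26),bottle=(388,146,42,38),beaker=(212,155,34,34),dish=(350,251,32,32),cassette=(216,216,30,24)).items(): print(n,shift(t0,t1,*r,6))
for n,r in dict(bottleS=(362,252,48,78),dishS=(222,286,44,32)).items(): print(n,shift(g0,g1,*r,6))
```

```text
fin top 357.59207 341.5051 [ 0.62305804 -0.15282361  0.124     ] [ 0.62266648 -0.12069558  0.124     ] travel mm 32.12803129209453
catch side (0.0, 0.0, 0.96)
deck corner side (0.0, 0.0, 0.999)
vial (0.125, -0.5, 0.942)
bottle (0.0, 0.0, 0.999)
beaker (0.0, 0.0, 0.999)
dish (0.0, 0.0, 1.0)
cassette (0.0, 0.0, 0.991)
bottleS (0.0, 0.0, 0.999)
dishS (0.0, 0.0, 1.0)
```

```bash
python3 -c "
from h import *
job_done(); st('done')"
```

```text
the job is handed in; nothing more can be done
the job is handed in; nothing more can be done
```

The safe is locked and the job is handed in; the last motion ended at about 15 s of the 45 s limit, with the arm clear of everything. With the fingers shut I pushed the lid until it hit its stop. Then one fingertip held the catch down about 7 mm while the other pushed the fin to its end stop, and I lifted straight off.

**Last checks:**
- **Bolt:** the top view gives 32 mm of travel (29 mm needed), and the pin is in the lid's slot.
- **Catch:** it shows no shift from its starting position in the side view, so it is back up.
- **Lid:** it sits against its black stop in the picture. I did not measure its final position.
- **Bystanders:** the bottle, beaker, dish and cassette show no shift. The vial's patch shifted by half a pixel (about 1 mm), possibly because the lid moved close to it in the picture.

**Disagreement:** on the first measurement the side view put the catch about 8 mm and the fin about 3 mm further toward -y than the top view. I used the top view, and the bolt stopped within 1 mm of the home position it predicted.

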